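# Load the stove-side spice rack in recipe order

### The arm

A 7-joint arm with a two-finger parallel gripper is mounted at the origin on a cart in front of the work surface, level with it; the furniture and walls round the work are solid. World frame = base frame: x ahead of the robot, y to its left, z up, the work surface at z = 0. Lengths are in mm, angles in rad, forces in N, time in s.
With the tool pointing down it reaches from about 425 to 975 mm from the base axis. Payload 16.7 kg.
Tool frame: the origin (TCP) lies at the very end of the fingers, on their centre line; the grasp point (between the pads) lies 19 mm behind it (grip_point_offset is the distance from the TCP to the grasp point, in mm); z points along the fingers, y is the line along which they close (so a half turn about z gives the same grasp; the last joint's range is limited). The gripper opens to 85 mm and grips with 20 to 120 N. Pads are 22 mm wide; open, the fingers measure 114 mm over their backs; the gripper's body (76 mm by 85 mm) begins 54 mm behind the grasp point. The pads swing forward as they close: fully open they stand 13 mm farther back than shut.
Start: joints at [1.03, 0.426, 0.074, 1.606, -0.034, 1.111, -0.067], TCP at [257.093, -624.083, 231.302] pointing down, gripper open.
Joint ranges: [-2.85, 2.85], [-0.5, 2.14], [-1.23, 1.37], [0.21, 2.46], [-1.02, 4.16], [0.16, 2.05], [-2.73, 2.73]. Speed limits (rad/s): [1.89, 1.89, 2.39, 2.39, 3.01, 3.01, 3.01].

### API

Orientations are given as a unit quaternion [w, x, y, z].
In Python, from workcell import state, snapshot, close_job, grip_point_offset gives the robot as it stands. The module is installed in compiled form; this text tells all that it offers.
- The arm moves only by the tool play_rows, never from a script. Its argument "deltas" is one flat list of numbers, 6 for each row, row after row: the shift along the tool's x, y, z in cm, then the turn, a rotation vector about the tool's x, y, z in degrees. A call has 1 to 12 rows; each row shifts and turns the commanded pose from where the row before left it, along the tool's axes as they then stand; what a row does not reach is not made up. A row lasts 1/10 s, in which the tool goes at most 50 mm and 8.59 degrees, less where a joint would pass 70% of its speed; a pose out of reach is approached as far as the arm can. A call with a gripper value outside its range is refused whole. "claw" is the closure, from -1 (fully open) to 1 (shut), set as the call begins (left out, the last holds). The fingers move at their own pace and stop on an object; "newtons" is the grip in N (left out, the last holds). Time passes only in rows, so rows that do not move let the fingers close. It gives the time, the measured TCP pose, the force, the opening and the grip force at its end, in the units of the state.
- state(): the state, without advancing time (a new reading comes with each control period).
- snapshot(name): name is "side" or "top" or "wrist"; returns a dict with "frame" (420x560x3 uint8, red, green, blue), "fov_y" (degrees; the focal length in pixels is half the picture's height over the tangent of half this angle, whatever the lens; pixels are square), "cx", "cy" (the principal point, pixels), "R" (3x3) and "t" (3): a world point X has camera coordinates R X + t. Camera axes: x right, y down, z forward; pixel columns grow to the right and rows downward; lengths in mm; the calibration is good to about 2 mm. A picture is of the moment at which its call begins. There is no depth.
- close_job(): hands the job in; it is judged then, once.
The state is a dict: "time": time; "joint_positions": joint angles; "joint_velocities": joint speeds; "joint_efforts": joint torques, N m; "position": TCP position; "tcp_rot": TCP orientation; "wrist_force": force on the tool from outside, world axes, zero at the start; "ft_torque": the same for the moment, N m; "gripper_width": finger opening in mm; "grip_force": force on a finger pad.
Only numpy, scipy, OpenCV 4.12 (cv2) and the standard library are available. Lean on these libraries where they do the work, as an engineer would, in place of code of your own. Each camera call takes 0.05 s, during which the arm holds its last target. There are 200 camera calls.

### The job

The four black-capped spice jars stand in the wooden rack in the order in which today's recipe uses them. Move them, upright and without dropping any, into the empty steel rack that goes to the stove, one to a compartment and fully down on its floor, so that their order from left to right is the same as it was in the wooden rack. Leave the red-capped jar and everything else on the worktop where it is.

Things in the scene. Friction and masses are not known exactly. Their poses are not given: they have to be found in the camera images.
- salt_jar_center (a point): glass spice jar with a flat black cap, filled with white salt, about 80 g, 41 mm in diameter, 90 mm tall (the top 20 mm is the 40 mm wide cap). The point is its centre, 45 mm above its underside; z is up along the jar. At the start it stands in one of the wooden rack's compartments
- pepper_jar_center (a point): glass spice jar with a flat black cap, filled with dark grey ground pepper, about 80 g, 41 mm in diameter, 90 mm tall (the top 20 mm is the 40 mm wide cap). The point is its centre, 45 mm above its underside; z is up along the jar. At the start it stands in one of the wooden rack's compartments
- herb_jar_center (a point): glass spice jar with a flat black cap, filled with grey-green dried herbs, about 80 g, 41 mm in diameter, 90 mm tall (the top 20 mm is the 40 mm wide cap). The point is its centre, 45 mm above its underside; z is up along the jar. At the start it stands in one of the wooden rack's compartments
- chili_jar_center (a point): glass spice jar with a flat black cap, filled with orange-pink crushed chili, about 80 g, 41 mm in diameter, 90 mm tall (the top 20 mm is the 40 mm wide cap). The point is its centre, 45 mm above its underside; z is up along the jar. At the start it stands in one of the wooden rack's compartments
- wooden_rack: brown wooden spice rack, 80 x 252 x 44 mm, which holds the four jars at the start. Fixed; origin at the centre of its underside, on the worktop; y along the row to the left, x to the back, z up. Four compartments, centres at x = 0, y = +90, +30, -30, -90 mm, 56 (y) x 61 (x) mm clear; floor 8 mm above the worktop, slats and partitions up to 36 mm, ends up to 44 mm. 
- steel_rack: dark steel-wire spice rack, 66 x 248 x 48 mm, empty. Fixed; origin at the centre of its underside, on the worktop; y along the row to the left, x to the back, z up. Four compartments, centres at x = 0, y = +90, +30, -30, -90 mm, 56 x 56 mm clear; floor 8 mm above the worktop, wires up to 36 mm, ends up to 48 mm. The racks stand side by side, either one on the left, each turned up to 0.2 rad
- red_cap_jar: bystander: spice jar with a red cap and a yellow body, 41 mm in diameter, 94 mm tall, loose on the worktop in the gap between the two racks. Origin at the centre of its underside
- drinking_glass: bystander: clear drinking glass, 80 mm in diameter, 91 mm tall, loose on the worktop behind the gap between the racks. Origin at the centre of its underside
- juice_bottle: bystander: squeeze bottle with an orange cap, 49 x 81 x 226 mm, loose on the worktop to the right of the racks. Origin at the centre of its underside
- lime: bystander: green lime, 53 x 46 x 48 mm, loose on the chopping board to the left of the racks. Origin under its centre
There are look-alikes about, which are no part of the job. Leave any blue look-alike of the part that bears pepper_jar_center alone. What is shaped like the part that bears herb_jar_center but turquoise is not meant.

How it is judged:
By the outcome, as a careful person would: the job done as asked, in the order asked, and still so for the second after the job is handed in, with the robot touching nothing.
It also fails if it takes over 120 s, if anything falls off the work surface, if the arm or the gripper's body presses on something with over 40 N, if the wrist force passes 120 N, or if a joint passes its speed limit or range.

## Working session

There is one attempt and no reset: what is moved stays moved. The work goes in short steps, Python scripts to look and compute and a tool call to move; the robot and the scene stay as the last step left them, time stands still between calls to the robot, and variables do not carry over. Pictures are saved under pics/ and viewed, at most 14 in all, crops included, and the job is handed in when it is done.

Besides the shell and the picture viewer there is one more tool, called by a JSON object that holds its "name" and its "arguments". play_rows: Moves the arm, as the interface text tells. Its arguments: {"type":"object","properties":{"deltas":{"type":"array","items":{"type":"number"}},"claw":{"type":"number"},"newtons":{"type":"number"}},"required":["deltas"]}

```bash
mkdir -p pics; python3 - <<'E'
from workcell import state, snapshot, grip_point_offset
import cv2,json,pickle
s=state(); print(s, grip_point_offset)
for n in("top","side"):
    d=snapshot(n); cv2.imwrite(f"pics/{n}0.png",d["frame"][:,:,::-1]); pickle.dump(d,open(f"{n}0.pkl","wb"))
    print(n,d["fov_y"],d["cx"],d["cy"],d["R"],d["t"])
E
```

```text
{'time': 0.0, 'joint_positions': array([ 1.03051016,  0.42671777,  0.07382397,  1.60660855, -0.03407196,
        1.11077106, -0.06710662]), 'joint_velocities': array([ 1.08351142e-03,  3.11327752e-04,  6.31233704e-04,  6.11314479e-05,
       -1.40857662e-03,  6.78569349e-04,  1.04435253e-03]), 'joint_efforts': array([-7.43526925e-04, -9.49835658e+01,  3.76057059e+00, -4.63509321e+01,
        1.91118708e-02,  1.02220898e-02,  2.04797254e-05]), 'position': array([ 256.94776123, -623.75088807,  230.61860173]), 'tcp_rot': array([-5.98947822e-04,  9.80971368e-01,  1.94151453e-01, -1.72226720e-04]), 'wrist_force': array([-0.35141045,  0.05904124,  0.55881237]), 'ft_torque': array([-0.04193848, -0.00086587,  0.0169422 ]), 'grip_force': 0.0, 'gripper_width': 85.50412858564121} 18.700000000000003
top 46.84777205307448 277.8293174656444 206.68922322932954 [[ 0.00747735 -0.99996485  0.00379359]
 [-0.98125995 -0.00806784 -0.19251964]
 [ 0.19254348 -0.00228296 -0.98128579]] [  30.42314552  495.23603661 1439.15648756]
side 43.232473389944076 270.1467499025217 208.54823004971266 [[-0.68186535 -0.73124556 -0.01842747]
 [-0.31084345  0.31247287 -0.89762857]
 [ 0.662145   -0.60633376 -0.44036732]] [ 341.50436449  206.02257266 1241.83917219]
```

View pics/top0.png

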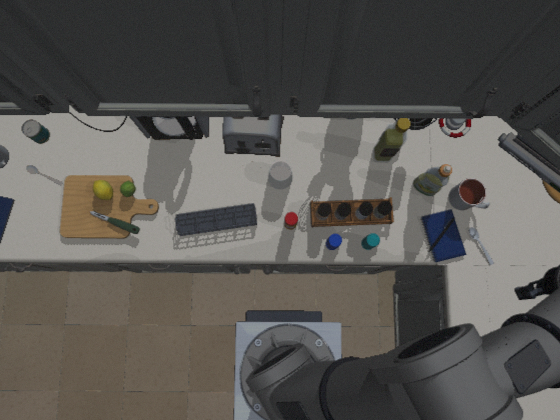

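View pics/side0.png

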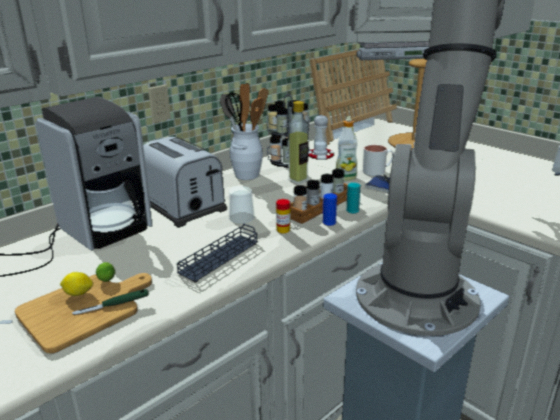

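The top view shows the wooden rack with four black caps at about (324..386, 209), and the steel rack at (177–257, 205–240). The red cap is at (291,219). Blue (334,241) and turquoise (372,241) look-alikes stand in front of the wooden rack. The black-capped jars inside the rack are the ones meant. I'll confirm that in an enlarged crop.

```bash
cat > h.py <<'E'
import numpy as np, cv2, pickle
from workcell import state, snapshot
def ray(d,u,v,z):
    f=d["frame"].shape[0]/2/np.tan(np.radians(d["fov_y"]/2))
    R=np.array(d["R"]);t=np.array(d["t"]);c=-R.T@t
    w=R.T@np.array([(u-d["cx"])/f,(v-d["cy"])/f,1.])
    return c+w*(z-c[2])/w[2]
def proj(d,X):
    f=d["frame"].shape[0]/2/np.tan(np.radians(d["fov_y"]/2))
    p=np.array(d["R"])@X+np.array(d["t"]); return f*p[0]/p[2]+d["cx"],f*p[1]/p[2]+d["cy"]
E
python3 - <<'E'
from h import *
d=pickle.load(open("top0.pkl","rb"));e=pickle.load(open("side0.pkl","rb"))
a=cv2.resize(d["frame"][185:260,165:405],None,fx=3.3,fy=3.3,interpolation=cv2.INTER_CUBIC)
b=cv2.resize(e["frame"][165:235,260:380],None,fx=4.9,fy=4.9,interpolation=cv2.INTER_CUBIC)
c=np.zeros((a.shape[0]+b.shape[0],792,3),np.uint8);c[:a.shape[0],:a.shape[1]]=a;c[a.shape[0]:,:b.shape[1]]=b
cv2.imwrite("pics/crop0.png",c[:,:,::-1]);print(a.shape,b.shape)
for u in (324,344,365,386): print(ray(d,u,209,98).round())
print(ray(d,291,219,94),ray(d,334,241,90),ray(d,372,241,90))
E
```

```text
(248, 792, 3) (343, 588, 3)
[ 479. -102.   98.]
[ 480. -162.   98.]
[ 480. -224.   98.]
[ 481. -286.   98.]
[449.19090035  -4.80950045  94.        ] [ 385.30091506 -131.52763512   90.        ] [ 386.18951966 -243.3458868    90.        ]
```

View pics/crop0.png

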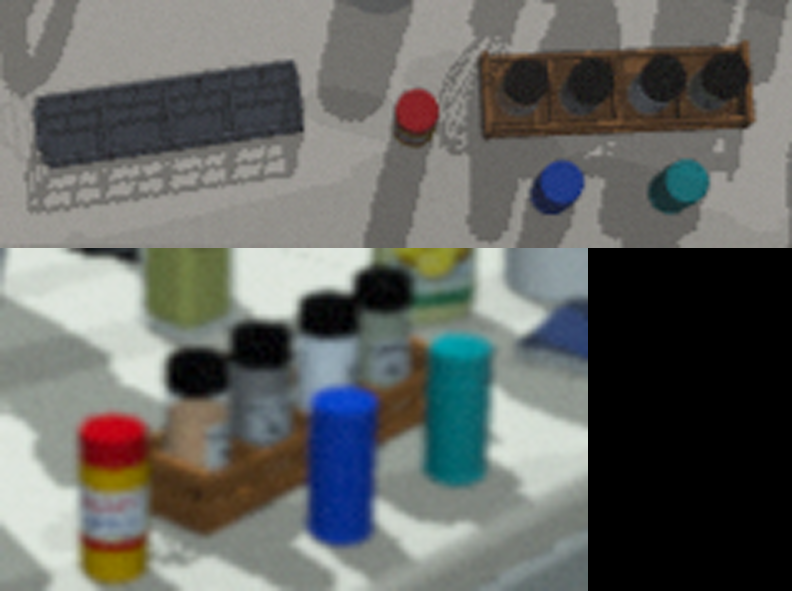

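Left to right the jars are chili, pepper, salt, herb. I'll keep the order by position and leave blue, turquoise and red alone. First I turn the tool so it closes across the rack's depth, raising it as it turns.

{"name": "play_rows", "arguments": {"deltas": [0,0,-1,0,0,-8.4,0,0,-1,0,0,-8.4,0,0,-1,0,0,-8.4,0,0,-1,0,0,-8.4,0,0,-1,0,0,-8.4,0,0,-1,0,0,-8.4,0,0,-1,0,0,-8.4,0,0,-1,0,0,-8.4,0,0,-1,0,0,0,0,0,-1,0,0,0], "claw": -1, "newtons": 35}}

```text
time: 1.1
position: [256.9, -624.0, 331.6]
tcp_rot: [-0.0, 0.711, 0.703, 0.0]
wrist_force: [-0.4, -0.5, -0.7]
gripper_width: 85.5
grip_force: 0.0
```

{"name": "play_rows", "arguments": {"deltas": [3.5,1.6,0,0,0,0,3.5,1.6,0,0,0,0,3.5,1.6,0,0,0,0,3.5,1.6,0,0,0,0,3.5,1.6,0,0,0,0,3.5,1.6,0,0,0,0,3.5,1.6,0,0,0,0,3.5,1.6,0,0,0,0,3.5,1.6,0,0,0,0,3.5,1.6,0,0,0,0,3.5,1.6,0,0,0,0,3.5,1.6,0,0,0,0]}}

```text
time: 2.3
position: [452.5, -203.9, 331.7]
tcp_rot: [0.0, 0.711, 0.703, 0.0]
wrist_force: [0.4, 0.3, 0.2]
gripper_width: 85.1
grip_force: 0.0
```

```bash
python3 - <<'E'
from h import *
d=snapshot("wrist"); cv2.imwrite("pics/w1.png",d["frame"][:,:,::-1]); pickle.dump(d,open("w1.pkl","wb"))
s=state();print(s["position"],s["tcp_rot"],s["joint_positions"].round(2)); print(d["fov_y"],d["cx"],d["cy"],d["R"],-np.array(d["R"]).T@np.array(d["t"]))
E
```

```text
[ 455.13673694 -197.9105182   331.99719262] [5.06662943e-05 7.09100120e-01 7.05106986e-01 1.07500644e-03] [ 0.72  0.08 -0.46  1.84  0.03  1.23  0.24]
60.81755892163184 287.26312606861194 213.0433920598529 [[ 9.99922934e-01 -1.24012972e-02 -5.78338782e-04]
 [-1.18190870e-02 -9.65167844e-01  2.61364386e-01]
 [-3.79945142e-03 -2.61337408e-01 -9.65240034e-01]] [ 453.85937416 -138.52753875  474.56058389]
```

View pics/w1.png

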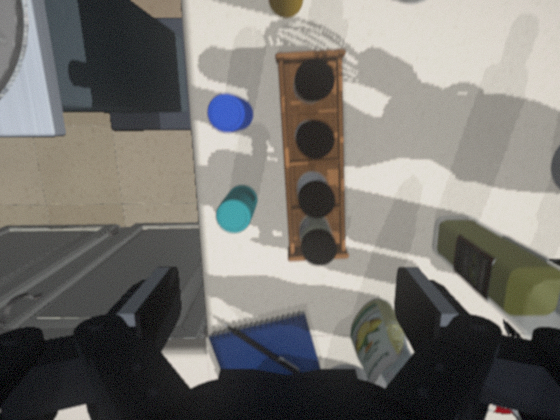

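Wrist view: caps at (315,79), (315,139), (316,199) and (319,246); the rack runs from (278,52)–(344,50) down to (290,261)–(348,257). Blue is at (229,112) and turquoise at (235,213).

```bash
cat >> h.py <<'E'
def caps(d,seeds,z=98,th=45,dbg=None):
    m=(d["frame"].max(2)<th).astype(np.uint8)
    m=cv2.morphologyEx(m,cv2.MORPH_OPEN,np.ones((9,9)))
    n,l,st,ce=cv2.connectedComponentsWithStats(m); out=[]
    for u,v in seeds:
        k=l[int(v),int(u)]
        if k==0: print("no",u,v);continue
        c=max(cv2.findContours((l==k).astype(np.uint8),0,2)[0],key=cv2.contourArea)
        e=cv2.fitEllipse(c); out.append(ray(d,*e[0],z)); print(st[k],np.round(e[0],1),np.round(e[1],1),out[-1].round(1))
    return out
E
python3 - <<'E'
from h import *
d=pickle.load(open("w1.pkl","rb"))
caps(d,[(315,79),(315,139),(316,199),(319,246)])
P=[ray(d,u,v,40) for u,v in [(278,54),(344,50),(348,257),(290,261)]]
for p in P: print(p.round(1))
print("rack c",np.mean(P,0).round(1),"yaw",np.degrees(np.arctan2(*((P[0]-P[3])[[0,1]]*[-1,1]))),np.degrees(np.arctan2(*((P[1]-P[2])[[0,1]]*[-1,1]))))
t=pickle.load(open("top0.pkl","rb"))
Q=[ray(t,165+u/3.3,185+v/3.3,8) for u,v in [(37,98),(292,62),(303,130),(50,166)]]
for p in Q: print(p.round(1))
print(np.mean(Q,0))
hs=cv2.cvtColor(d["frame"],cv2.COLOR_RGB2HSV)
print(ray(d,229,112,90),ray(d,235,213,90))
E
```

```text
no 315 79
no 315 139
no 316 199
no 319 246
[444. -71.  40.]
[518.  -67.8  40. ]
[ 530.5 -316.4   40. ]
[ 454.9 -321.1   40. ]
rack c [ 486.9 -194.1   40. ] yaw 2.490365376655594 2.8595769643094844
[474.6 353.1   8. ]
[511.5 111.1   8. ]
[445.8  99.5   8. ]
[409.5 337.7   8. ]
[460.38217684 225.34752008   8.        ]
[ 393.42197813 -133.62723227   90.        ] [ 394.15432822 -241.88413535   90.        ]
```

```bash
python3 - <<'E'
from h import *
d=pickle.load(open("w1.pkl","rb"))
for p in [(315,79),(315,139),(316,199),(319,246),(318,222)]: print(d["frame"][p[1],p[0]])
print(d["frame"].max(2)[139,285:345])
caps(d,[(315,79),(315,139),(316,199),(319,246)],th=62)
E
```

```text
[48 46 43]
[45 40 33]
[47 45 40]
[55 52 48]
[77 79 74]
[123 114 104  98 108 107 108 103 104 102  81  60  48  42  40  37  38  38
  42  41  32  39  44  44  42  48  31  43  47  34  45  40  38  43  36  47
  37  42  36  48  47  40  47  44  43  43  41  36  53  79 103 110 100  90
 117 149 164 160 155 150]
[ 296   60   37   40 1250] [313.5  79.6] [37.2 42.3] [ 480.  -103.9   98. ]
[ 297  121   36   37 1090] [314.8 139. ] [36.  37.6] [ 481.7 -161.6   98. ]
[ 299  182   35   36 1028] [315.8 199.1] [34.6 36.6] [ 483.3 -225.2   98. ]
[302 230  33  33 906] [318.1 246.1] [32.3 34.8] [ 486.4 -279.1   98. ]
```

{"name": "play_rows", "arguments": {"deltas": [0,0,0,0,0,-2.6,1.16,0.36,2.3,0,0,0,1.16,0.36,2.3,0,0,0,1.16,0.36,2.3,0,0,0,1.16,0.36,2.3,0,0,0,1.16,0.36,2.3,0,0,0,1.16,0.36,2.3,0,0,0,1.16,0.36,2.3,0,0,0,1.16,0.36,2.3,0,0,0,0,0,0,0,0,0,0,0,0,0,0,0]}}

```text
time: 3.45
position: [477.4, -111.7, 147.6]
tcp_rot: [-0.0, 0.694, 0.72, -0.0]
wrist_force: [-0.4, -0.0, 0.6]
gripper_width: 85.6
grip_force: 0.0
```

```bash
cat >> h.py <<'E'
def go(x,y,z,yaw):
    "shift in tool axes (cm) from now to the target, after turning to tool-x angle yaw (deg)"
    s=state();p=s["position"];q=s["tcp_rot"]
    from scipy.spatial.transform import Rotation as Ro
    R=Ro.from_quat([q[1],q[2],q[3],q[0]]).as_matrix()
    a=np.degrees(np.arctan2(R[1,0],R[0,0])); y_=np.radians(yaw)
    d=np.array([x,y,z])-p
    print("pos",p.round(1),"yaw",a.round(2),"tilt",R[:,2].round(3),"F",s["wrist_force"].round(1))
    print("turn tool z",round(a-yaw,2),"shift cm",np.round([d[0]*np.cos(y_)+d[1]*np.sin(y_),d[0]*np.sin(y_)-d[1]*np.cos(y_),-d[2]],1)/10)
E
python3 - <<'E'
from h import *
go(480,-104,48,92.5)
d=snapshot("wrist"); cv2.imwrite("pics/w2.png",d["frame"][:,:,::-1]); pickle.dump(d,open("w2.pkl","wb"))
E
```

```text
pos [ 477.4 -111.7  147.6] yaw 92.09 tilt [-0.001  0.    -1.   ] F [-0.4 -0.   0.6]
turn tool z -0.41 shift cm [0.76 0.29 9.96]
```

View pics/w2.png

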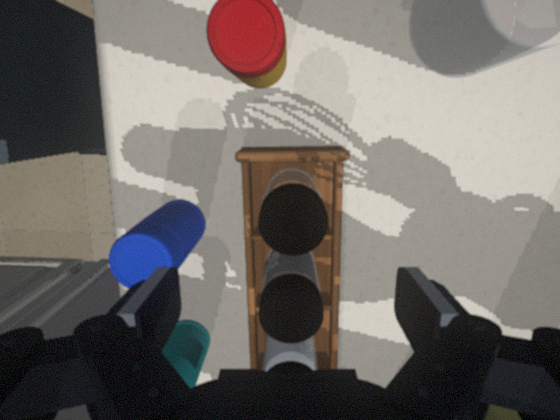

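The near view shows the leftmost cap at (293,212) and the next at (290,307). Blue is at (145,258), to the left of the finger's path, so I'll narrow the opening to about 60 mm.

```bash
python3 - <<'E'
from h import *
d=pickle.load(open("w2.pkl","rb"))
c=caps(d,[(293,212),(290,307)],th=62)
u,v=150,258
print("blue",ray(d,140,262,90))
go(c[0][0],c[0][1],48,92.5)
E
```

```text
[ 259  184   69   74 3989] [292.5 219.9] [68.1 72.5] [ 480.4 -102.3   98. ]
[ 259  273   64   70 3646] [290.4 308. ] [65.5 70.1] [ 481.2 -157.3   98. ]
blue [ 389.65471693 -134.32835467   90.        ]
pos [ 477.7 -112.1  148.2] yaw 92.08 tilt [ 0.001 -0.    -1.   ] F [-0.1 -0.3  0.1]
turn tool z -0.42 shift cm [ 0.97  0.31 10.02]
```

{"name": "play_rows", "arguments": {"deltas": [0.5,0.15,0,0,0,-0.4,0.4,0.15,0,0,0,0,0,0,0,0,0,0,0,0,2,0,0,0,0,0,2,0,0,0,0,0,2,0,0,0,0,0,2,0,0,0,0,0,2,0,0,0,0,0,0,0,0,0,0,0,0,0,0,0], "claw": -0.4}}

```text
time: 4.5
position: [480.0, -102.4, 47.7]
tcp_rot: [-0.0, 0.691, 0.723, -0.0]
wrist_force: [1.1, -0.5, 0.1]
gripper_width: 59.8
grip_force: 0.0
```

{"name": "play_rows", "arguments": {"deltas": [0,0,0,0,0,0,0,0,0,0,0,0,0,0,0,0,0,0,0,0,0,0,0,0,0,0,0,0,0,0,0,0,0,0,0,0], "claw": 1}}

```text
time: 5.1
position: [480.7, -102.7, 48.6]
tcp_rot: [0.001, 0.691, 0.723, 0.0]
wrist_force: [-2.2, 1.0, 6.4]
gripper_width: 39.8
grip_force: 34.4
```

{"name": "play_rows", "arguments": {"deltas": [0,0,-0.5,0,0,0,0,0,-1,0,0,0,0,0,-2,0,0,0,0,0,-2.5,0,0,0,0,0,-2.5,0,0,0,0,0,-2.5,0,0,0,0,0,-2.5,0,0,0,0,0,-2.5,0,0,0,0,0,-1,0,0,0,0,0,0,0,0,0]}}

```text
time: 6.1
position: [480.5, -102.7, 218.9]
tcp_rot: [0.001, 0.691, 0.723, 0.001]
wrist_force: [0.5, 0.0, -1.7]
gripper_width: 39.5
grip_force: 35.6
```

```bash
python3 - <<'E'
from h import *
go(440,100,218,99)
E
```

```text
pos [ 480.5 -102.7  218.9] yaw 92.58 tilt [ 0.003 -0.001 -1.   ] F [ 0.5  0.  -1.7]
turn tool z -6.42 shift cm [20.65 -0.83  0.09]
```

{"name": "play_rows", "arguments": {"deltas": [0,0,0,0,0,-6.4,1.5,0,-0.5,0,0,0,3,0,-0.5,0,0,0,3,0,-0.5,0,0,0,3,0,-0.5,0,0,0,3,0,-0.5,0,0,0,3.5,0,-0.5,0,0,0,3.5,0,-0.5,0,0,0,3.5,0,-0.5,0,0,0,3.5,0,0,0,0,0,1.5,0,0,0,0,0,0,0,0,0,0,0]}}

```text
time: 7.3
position: [433.2, 186.7, 256.9]
tcp_rot: [-0.001, 0.649, 0.761, -0.0]
wrist_force: [-0.6, -0.7, -0.8]
gripper_width: 39.6
grip_force: 35.6
```

```bash
python3 - <<'E'
from h import *
go(440,200,218,99)
d=snapshot("wrist"); cv2.imwrite("pics/w3.png",d["frame"][:,:,::-1]); pickle.dump(d,open("w3.pkl","wb"))
E
```

```text
pos [433.2 186.7 256.9] yaw 99.12 tilt [-0.001  0.001 -1.   ] F [-0.6 -0.7 -0.8]
turn tool z 0.12 shift cm [1.21 0.88 3.89]
```

View pics/w3.png

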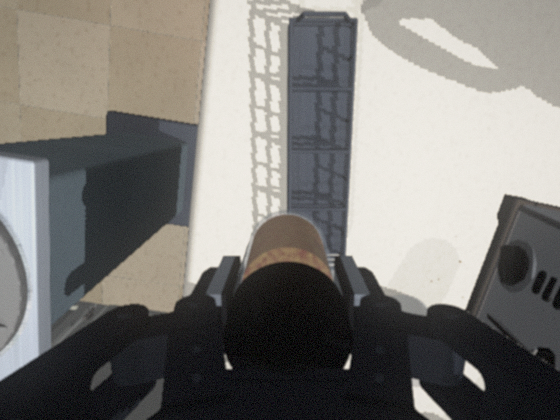

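The steel rack runs from (290,20)–(355,18) downward, with partitions near rows 89, 151 and 210. The held jar hangs upright at (287,270). I'll enlarge to read the wires.

```bash
python3 - <<'E'
from h import *
d=pickle.load(open("w3.pkl","rb"))
a=d["frame"][0:240,260:380]
a=cv2.convertScaleAbs(a,alpha=1.8,beta=-40)
a=np.hstack([cv2.resize(a[:120],None,fx=3.2,fy=4.9,interpolation=cv2.INTER_CUBIC),cv2.resize(a[120:],None,fx=3.2,fy=4.9,interpolation=cv2.INTER_CUBIC)])
cv2.imwrite("pics/c3.png",a[:,:,::-1])
for v in (89,151,210):
  for z in (8,36): print(v,z,ray(d,290,v,z).round(1),ray(d,352,v,z).round(1))
E
```

```text
89 8 [421.2 278.8   8. ] [484.7 288.9   8. ]
89 36 [421.4 276.8  36. ] [480.3 286.2  36. ]
151 8 [431.4 216.    8. ] [497.7 226.6   8. ]
151 36 [430.8 218.5  36. ] [492.4 228.3  36. ]
210 8 [441.9 150.8   8. ] [511.2 161.9   8. ]
210 36 [440.6 158.   36. ] [504.9 168.3  36. ]
```

View pics/c3.png

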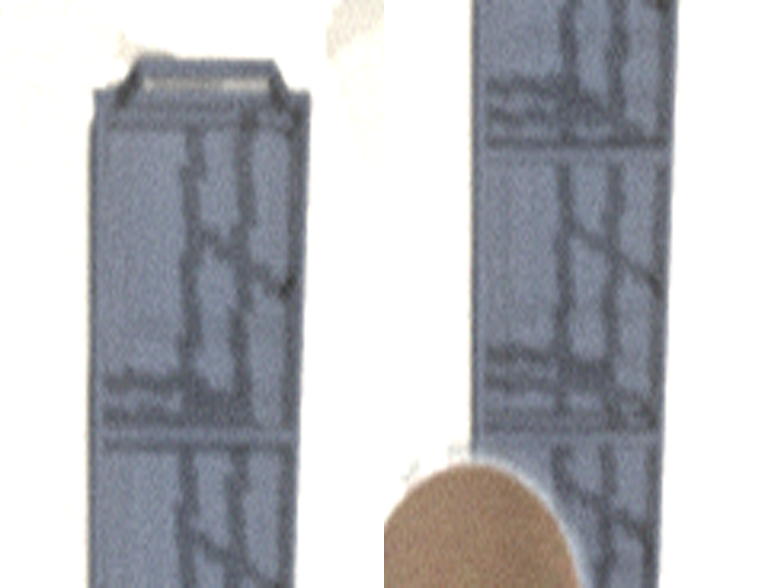

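```bash
python3 - <<'E'
from h import *
d=pickle.load(open("w3.pkl","rb"))
P=np.array([ray(d,u,v,36) for u,v in [(320.7,89.2),(318.3,151.3),(316.5,209)]]);print(P.round(1))
c=P.mean(0); a=P[0]-P[2]; a/=np.linalg.norm(a); th=np.degrees(np.arctan2(-a[0],a[1]))
print("c",c,"yaw",th,np.linalg.norm(P[0]-P[2]))
for k in (90,30,-30,-90): print(k,(c+k*a).round(1))
# edge-direction check
for A,B in (((288.5,89),(287,151)),((353,89),(349,151))):
  q=ray(d,*A,36)-ray(d,*B,36);print(np.degrees(np.arctan2(-q[0],q[1])))
X=c+90*a; go(X[0],X[1],165,90+th)
E
```

```text
[[450.6 281.3  36. ]
 [459.  222.7  36. ]
 [467.9 163.4  36. ]]
c [459.155362   222.46583513  36.        ] yaw 8.35901983724801 119.11580328056561
90 [446.1 311.5  36. ]
30 [454.8 252.1  36. ]
-30 [463.5 192.8  36. ]
-90 [472.2 133.4  36. ]
7.674342081508596
7.923107259715812
pos [433.7 185.  256.8] yaw 99.04 tilt [-0.001  0.    -1.   ] F [ 0.4 -0.6 -2.6]
turn tool z 0.68 shift cm [12.34  3.07  9.18]
```

{"name": "play_rows", "arguments": {"deltas": [1.54,0.38,0,0,0,0.6,1.54,0.38,1.3,0,0,0,1.54,0.38,1.3,0,0,0,1.54,0.38,1.3,0,0,0,1.54,0.38,1.3,0,0,0,1.54,0.38,1.3,0,0,0,1.54,0.38,1.3,0,0,0,1.54,0.38,1.3,0,0,0,0,0,0,0,0,0,0,0,0,0,0,0]}}

```text
time: 8.35
position: [446.4, 309.4, 165.8]
tcp_rot: [-0.0, 0.654, 0.757, -0.001]
wrist_force: [-0.4, 0.3, -1.2]
gripper_width: 39.8
grip_force: 35.6
```

```bash
python3 - <<'E'
from h import *
go(446,311.5,50,98.3)
d=snapshot("wrist"); cv2.imwrite("pics/w4.png",d["frame"][:,:,::-1]); pickle.dump(d,open("w4.pkl","wb"))
E
```

```text
pos [446.4 309.4 165.8] yaw 98.34 tilt [-0.001 -0.001 -1.   ] F [-0.4  0.3 -1.2]
turn tool z 0.04 shift cm [ 2.100e-01 -1.000e-02  1.158e+01]
```

View pics/w4.png

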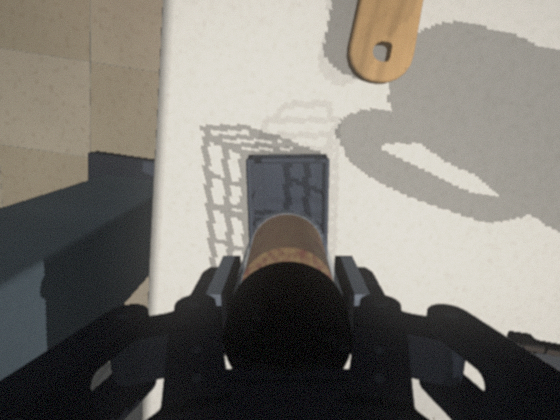

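The jar is centred over the rack's columns 247–328. I check the end wall's position (row ≈155) against the estimate.

```bash
python3 - <<'E'
from h import *
d=pickle.load(open("w4.pkl","rb"))
a=np.array([-.1435,.9897,0]);c=np.array([459.2,222.5,36])
for v in (154,157,160): 
  for z in (8,48): print(v,z,((ray(d,287.5,v,z)-c)@a).round(1), ((ray(d,287.5,v,z)-c)@np.array([.9897,.1435,0])).round(1))
E
```

```text
154 8 122.7 -0.1
154 48 126.8 0.0
157 8 120.2 -0.1
157 48 124.6 0.0
160 8 117.7 -0.1
160 48 122.5 0.0
```

{"name": "play_rows", "arguments": {"deltas": [0.2,0,1,0,0,0,0,0,2,0,0,0,0,0,2,0,0,0,0,0,2,0,0,0,0,0,1.5,0,0,0,0,0,1.2,0,0,0,0,0,1,0,0,0,0,0,0.6,0,0,0,0,0,0.3,0,0,0,0,0,0,0,0,0,0,0,0,0,0,0]}}

```text
time: 9.5
position: [446.5, 312.4, 50.8]
tcp_rot: [0.0, 0.654, 0.757, 0.0]
wrist_force: [0.3, 1.2, -0.5]
gripper_width: 39.7
grip_force: 35.6
```

{"name": "play_rows", "arguments": {"deltas": [0,0,0.1,0,0,0,0,0,0.1,0,0,0,0,0,0,0,0,0,0,0,0,0,0,0]}}

```text
time: 9.9
position: [446.5, 312.4, 48.7]
tcp_rot: [0.0, 0.653, 0.757, 0.0]
wrist_force: [-0.4, -0.9, 4.4]
gripper_width: 39.7
grip_force: 36.1
```

Floor contact felt (4 N). Release and rise.

{"name": "play_rows", "arguments": {"deltas": [0,0,0,0,0,0,0,0,0,0,0,0,0,0,0,0,0,0,0,0,0,0,0,0,0,0,-1,0,0,0,0,0,-2,0,0,0,0,0,-3,0,0,0,0,0,-3,0,0,0,0,0,-3,0,0,0,0,0,-3,0,0,0], "claw": -0.4}}

```text
time: 10.9
position: [446.0, 312.3, 200.3]
tcp_rot: [-0.0, 0.653, 0.757, 0.0]
wrist_force: [1.2, 0.7, -0.2]
gripper_width: 59.7
grip_force: 0.0
```

```bash
python3 - <<'E'
from h import *
d=snapshot("wrist"); cv2.imwrite("pics/w5.png",d["frame"][:,:,::-1]); pickle.dump(d,open("w5.pkl","wb"))
go(481.5,-159.5,160,92.5)
go(446,311.5,160,98.3)
E
```

```text
pos [447.4 313.9 204.8] yaw 98.42 tilt [ 0.005  0.003 -1.   ] F [1.6 3.  6.1]
turn tool z 5.92 shift cm [-47.44   1.35   4.48]
pos [447.4 313.9 204.8] yaw 98.42 tilt [ 0.005  0.003 -1.   ] F [1.6 3.  6.1]
turn tool z 0.12 shift cm [-0.22 -0.17  4.48]
```

View pics/w5.png

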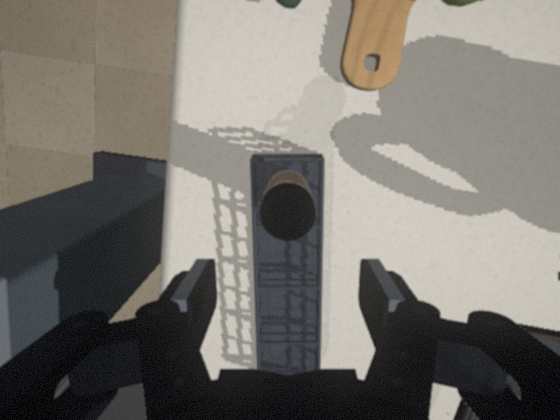

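The chili jar stands upright in the leftmost compartment, cap at (288,208). Back for pepper.

{"name": "play_rows", "arguments": {"deltas": [-2,0.1,0,0,0,5.9,-4,0.1,0,0,0,0,-4.5,0.1,0,0,0,0,-4.5,0.1,0,0,0,0,-4.5,0.1,0,0,0,0,-4.5,0.1,0,0,0,0,-4.5,0.1,0,0,0,0,-4.5,0.1,0,0,0,0,-4.5,0.2,0,0,0,0,-4.5,0.2,0,0,0,0,-4,0.2,0,0,0,0,-1,0.1,0,0,0,0]}}

```text
time: 12.15
position: [483.4, -160.7, 198.6]
tcp_rot: [0.0, 0.693, 0.721, -0.0]
wrist_force: [0.5, 0.9, 0.0]
gripper_width: 60.0
grip_force: 0.0
```

{"name": "play_rows", "arguments": {"deltas": [0,0,2,0,0,0,0,0,2,0,0,0,0,0,0,0,0,0,0,0,0,0,0,0]}}

```text
time: 12.55
position: [483.9, -155.7, 158.9]
tcp_rot: [-0.0, 0.691, 0.723, 0.0]
wrist_force: [-0.2, -0.8, 0.5]
gripper_width: 60.0
grip_force: 0.0
```

```bash
cat >> h.py <<'E'
def near(tx,ty,yaw,zt):
    d=snapshot("wrist"); u,v=proj(d,np.array([tx,ty,98.])); c=caps(d,[(u,v)],th=62)
    if c: go(c[0][0],c[0][1],zt,yaw)
    else: go(tx,ty,zt,yaw)
E
python3 -c "
from h import *
near(481.5,-159.5,92.5,48)"
```

```text
[ 251  202   64   68 3473] [282.6 235.9] [63.  68.3] [ 481.6 -159.8   98. ]
pos [ 484.2 -155.9  159.3] yaw 92.53 tilt [ 0.001 -0.    -1.   ] F [ 1.  -0.1  0.6]
turn tool z 0.03 shift cm [-0.37 -0.28 11.13]
```

{"name": "play_rows", "arguments": {"deltas": [-0.4,-0.25,0,0,0,0,0,0,0.1,0,0,0,0,0,2,0,0,0,0,0,2,0,0,0,0,0,2,0,0,0,0,0,2,0,0,0,0,0,2,0,0,0,0,0,1,0,0,0,0,0,0,0,0,0,0,0,0,0,0,0]}}

```text
time: 13.6
position: [481.8, -160.5, 48.0]
tcp_rot: [0.0, 0.692, 0.722, 0.0]
wrist_force: [0.6, 0.2, 1.0]
gripper_width: 59.9
grip_force: 0.0
```

{"name": "play_rows", "arguments": {"deltas": [0,0,0,0,0,0,0,0,0,0,0,0,0,0,0,0,0,0,0,0,0,0,0,0,0,0,0,0,0,0,0,0,0,0,0,0], "claw": 1}}

```text
time: 14.2
position: [482.0, -160.7, 48.3]
tcp_rot: [0.001, 0.692, 0.722, 0.0]
wrist_force: [-1.2, -0.3, 5.9]
gripper_width: 39.7
grip_force: 34.4
```

{"name": "play_rows", "arguments": {"deltas": [0,0,-0.5,0,0,0,0,0,-1,0,0,0,0,0,-2,0,0,0,0,0,-2.5,0,0,0,0,0,-2.5,0,0,0,0,0,-2.5,0,0,0,0,0,-2.5,0,0,0,0,0,-2,0,0,0,0,0,0,0,0,0]}}

```text
time: 15.1
position: [482.7, -160.7, 205.8]
tcp_rot: [0.002, 0.692, 0.722, 0.001]
wrist_force: [0.6, -0.4, -1.2]
gripper_width: 39.3
grip_force: 35.4
```

```bash
python3 -c "
from h import *
go(454.8,252.5,165,98.3)"
```

```text
pos [ 482.7 -160.7  205.8] yaw 92.49 tilt [ 0.004 -0.002 -1.   ] F [ 0.6 -0.4 -1.2]
turn tool z -5.81 shift cm [41.29  3.2   4.08]
```

{"name": "play_rows", "arguments": {"deltas": [0,0,0,0,0,-5.8,2.3,0.3,0,0,0,0,4,0.3,0,0,0,0,4,0.3,0,0,0,0,4,0.3,0,0,0,0,4,0.3,0,0,0,0,4,0.3,0,0,0,0,4,0.3,0,0,0,0,4,0.3,0,0,0,0,4,0.3,0,0,0,0,4,0.3,0,0,0,0,3,0.2,0,0,0,0]}}

```text
time: 16.3
position: [452.7, 255.2, 202.4]
tcp_rot: [-0.0, 0.654, 0.757, 0.0]
wrist_force: [0.6, -1.5, -0.9]
gripper_width: 39.6
grip_force: 35.4
```

{"name": "play_rows", "arguments": {"deltas": [0,0,2,0,0,0,0,0,2,0,0,0,0,0,0,0,0,0,0,0,0,0,0,0]}}

```text
time: 16.7
position: [453.3, 252.7, 162.6]
tcp_rot: [-0.0, 0.654, 0.756, -0.0]
wrist_force: [-0.0, 0.2, -0.3]
gripper_width: 39.3
grip_force: 35.5
```

```bash
python3 -c "
from h import *
go(454.8,252.5,50,98.3)"
```

```text
pos [453.3 252.7 162.6] yaw 98.3 tilt [-0.001 -0.    -1.   ] F [-0.   0.2 -0.3]
turn tool z -0.0 shift cm [-0.05  0.14 11.26]
```

{"name": "play_rows", "arguments": {"deltas": [0,0.15,0.8,0,0,0,0,0,2,0,0,0,0,0,2,0,0,0,0,0,2,0,0,0,0,0,1.5,0,0,0,0,0,1.2,0,0,0,0,0,1,0,0,0,0,0,0.5,0,0,0,0,0,0.2,0,0,0,0,0,0.1,0,0,0,0,0,0.1,0,0,0,0,0,0,0,0,0]}}

```text
time: 17.9
position: [455.2, 253.1, 48.6]
tcp_rot: [0.0, 0.654, 0.756, 0.0]
wrist_force: [-0.7, 1.1, -1.6]
gripper_width: 39.6
grip_force: 35.5
```

{"name": "play_rows", "arguments": {"deltas": [0,0,0.1,0,0,0,0,0,0,0,0,0,0,0,0,0,0,0]}}

```text
time: 18.2
position: [455.2, 253.3, 48.3]
tcp_rot: [0.0, 0.654, 0.756, 0.0]
wrist_force: [-5.0, -2.0, 16.2]
gripper_width: 39.7
grip_force: 36.7
```

Contact at the same TCP height as at pickup, so the jar is on the floor. Release and rise.

{"name": "play_rows", "arguments": {"deltas": [0,0,0,0,0,0,0,0,0,0,0,0,0,0,0,0,0,0,0,0,0,0,0,0,0,0,-1,0,0,0,0,0,-2,0,0,0,0,0,-3,0,0,0,0,0,-3,0,0,0,0,0,-3,0,0,0,0,0,-3,0,0,0], "claw": -0.4}}

```text
time: 19.2
position: [454.7, 253.1, 199.3]
tcp_rot: [-0.0, 0.654, 0.757, 0.0]
wrist_force: [1.9, 0.6, 0.2]
gripper_width: 59.8
grip_force: 0.0
```

```bash
python3 - <<'E'
from h import *
d=snapshot("wrist");pickle.dump(d,open("w6.pkl","wb"))
for X in ((446,311.5,98.),(455,252.5,98.)): caps(d,[proj(d,np.array(X))],th=62)
go(483.5,-223.5,195,92.5)
E
```

```text
[ 258   97   59   61 2922] [287.  127.4] [59.2 61.5] [446.4 310.7  98. ]
[ 260  183   56   59 2608] [287.5 212.4] [54.8 59. ] [455.1 253.   98. ]
pos [456.2 254.6 203.6] yaw 98.33 tilt [ 0.005  0.002 -1.   ] F [2.6 3.6 6.8]
turn tool z 5.83 shift cm [-47.88   0.64   0.86]
```

Both placed caps measure where expected. Now salt.

{"name": "play_rows", "arguments": {"deltas": [0,0,0,0,0,5.8,-3.7,0,0,0,0,0,-4.5,0.1,0,0,0,0,-4.5,0.1,0,0,0,0,-4.5,0.1,0,0,0,0,-4.5,0.1,0,0,0,0,-4.5,0.1,0,0,0,0,-4.5,0.1,0,0,0,0,-4.5,0.1,0,0,0,0,-4.5,0.1,0,0,0,0,-4.5,0,0,0,0,0,-3.5,0,0,0,0,0]}}

```text
time: 20.45
position: [483.3, -225.9, 197.8]
tcp_rot: [0.0, 0.692, 0.722, 0.0]
wrist_force: [0.2, 0.8, 0.0]
gripper_width: 59.6
grip_force: 0.0
```

{"name": "play_rows", "arguments": {"deltas": [0,0,2,0,0,0,0,0,2,0,0,0,0,0,0,0,0,0,0,0,0,0,0,0]}}

```text
time: 20.85
position: [483.8, -222.9, 157.9]
tcp_rot: [-0.0, 0.691, 0.722, 0.0]
wrist_force: [0.2, 0.5, 1.3]
gripper_width: 60.1
grip_force: 0.0
```

```bash
python3 -c "
from h import *
near(483.5,-223.5,92.5,48)"
```

```text
[ 255  201   64   67 3466] [286.4 234.4] [63.7 68. ] [ 483.8 -225.5   98. ]
pos [ 484.2 -223.   158.4] yaw 92.52 tilt [ 0.001 -0.    -1.   ] F [-0.6 -0.8  1.2]
turn tool z 0.02 shift cm [-0.25 -0.05 11.04]
```

{"name": "play_rows", "arguments": {"deltas": [-0.2,0,0,0,0,0,0,0,0,0,0,0,0,0,2,0,0,0,0,0,2,0,0,0,0,0,2,0,0,0,0,0,2,0,0,0,0,0,2,0,0,0,0,0,1,0,0,0,0,0,0,0,0,0,0,0,0,0,0,0]}}

```text
time: 21.9
position: [484.3, -225.2, 48.0]
tcp_rot: [0.0, 0.692, 0.722, 0.0]
wrist_force: [0.5, -0.1, -0.1]
gripper_width: 59.7
grip_force: 0.0
```

{"name": "play_rows", "arguments": {"deltas": [0,0,0,0,0,0,0,0,0,0,0,0,0,0,0,0,0,0,0,0,0,0,0,0,0,0,0,0,0,0,0,0,0,0,0,0], "claw": 1}}

```text
time: 22.5
position: [484.3, -225.5, 48.4]
tcp_rot: [0.001, 0.692, 0.722, 0.0]
wrist_force: [-1.5, -0.8, 7.9]
gripper_width: 39.6
grip_force: 34.3
```

{"name": "play_rows", "arguments": {"deltas": [0,0,-0.5,0,0,0,0,0,-1,0,0,0,0,0,-2,0,0,0,0,0,-2.5,0,0,0,0,0,-2.5,0,0,0,0,0,-2.5,0,0,0,0,0,-2.5,0,0,0,0,0,-2,0,0,0,0,0,0,0,0,0]}}

```text
time: 23.4
position: [485.1, -225.5, 205.9]
tcp_rot: [0.002, 0.692, 0.722, 0.001]
wrist_force: [0.5, -0.1, -0.7]
gripper_width: 39.6
grip_force: 35.4
```

```bash
python3 -c "
from h import *
go(463.5,193,165,98.3)"
```

```text
pos [ 485.1 -225.5  205.9] yaw 92.48 tilt [ 0.004 -0.002 -1.   ] F [ 0.5 -0.1 -0.7]
turn tool z -5.82 shift cm [41.72  3.91  4.09]
```

{"name": "play_rows", "arguments": {"deltas": [0,0,0,0,0,-5.8,2.7,0.4,0,0,0,0,4,0.4,0,0,0,0,4,0.4,0,0,0,0,4,0.4,0,0,0,0,4,0.4,0,0,0,0,4,0.4,0,0,0,0,4,0.4,0,0,0,0,4,0.4,0,0,0,0,4,0.4,0,0,0,0,4,0.3,0,0,0,0,3,0.1,0,0,0,0]}}

```text
time: 24.6
position: [462.5, 195.6, 202.4]
tcp_rot: [-0.0, 0.654, 0.757, 0.0]
wrist_force: [-0.2, -1.0, -0.6]
gripper_width: 39.6
grip_force: 35.3
```

{"name": "play_rows", "arguments": {"deltas": [0,0,2,0,0,0,0,0,2,0,0,0,0,0,0,0,0,0,0,0,0,0,0,0]}}

```text
time: 25.0
position: [463.0, 193.2, 162.6]
tcp_rot: [-0.0, 0.654, 0.756, -0.0]
wrist_force: [-0.1, 0.4, -0.4]
gripper_width: 39.4
grip_force: 35.4
```

```bash
python3 -c "
from h import *
go(463.5,193,50,98.3)"
```

```text
pos [463.  193.2 162.6] yaw 98.3 tilt [-0.001  0.    -1.   ] F [-0.1  0.4 -0.4]
turn tool z -0.0 shift cm [-0.03  0.04 11.26]
```

{"name": "play_rows", "arguments": {"deltas": [0,0,0.8,0,0,0,0,0,2,0,0,0,0,0,2,0,0,0,0,0,2,0,0,0,0,0,1.5,0,0,0,0,0,1.2,0,0,0,0,0,1,0,0,0,0,0,0.5,0,0,0,0,0,0.2,0,0,0,0,0,0.15,0,0,0,0,0,0.1,0,0,0,0,0,0,0,0,0]}}

```text
time: 26.2
position: [463.6, 193.4, 48.5]
tcp_rot: [0.0, 0.654, 0.756, 0.0]
wrist_force: [-1.7, -1.3, 4.1]
gripper_width: 39.9
grip_force: 35.9
```

{"name": "play_rows", "arguments": {"deltas": [0,0,0,0,0,0,0,0,0,0,0,0,0,0,0,0,0,0,0,0,0,0,0,0,0,0,-1,0,0,0,0,0,-2,0,0,0,0,0,-3,0,0,0,0,0,-3,0,0,0,0,0,-3,0,0,0,0,0,-3,0,0,0], "claw": -0.4}}

```text
time: 27.2
position: [463.0, 193.4, 199.8]
tcp_rot: [-0.0, 0.654, 0.757, 0.0]
wrist_force: [0.5, 0.0, -0.1]
gripper_width: 59.5
grip_force: 0.0
```

```bash
python3 - <<'E'
from h import *
d=snapshot("wrist")
for X in ((446,311.5,98.),(455,252.5,98.),(463.5,193.,98.)): caps(d,[proj(d,np.array(X))],th=62)
go(486,-280,195,92.5)
E
```

```text
[ 256    0   64   66 3594] [287.7  28.7] [63.6 75.2] [446.5 310.1  98. ]
[ 258   98   60   61 2975] [287.9 127.5] [59.7 62.3] [455.3 251.   98. ]
[ 259  185   56   57 2557] [287.  213.6] [55.4 57.4] [463.2 192.2  98. ]
pos [464.6 194.6 204.1] yaw 98.34 tilt [ 0.005  0.002 -1.   ] F [2.8 2.1 6.4]
turn tool z 5.84 shift cm [-47.51   0.07   0.91]
```

{"name": "play_rows", "arguments": {"deltas": [0,0,0,0,0,5.8,-3.4,0,0,0,0,0,-4.5,0.1,0,0,0,0,-4.5,0.1,0,0,0,0,-4.5,0,0,0,0,0,-4.5,0,0,0,0,0,-4.5,0,0,0,0,0,-4.5,0,0,0,0,0,-4.5,0,0,0,0,0,-4.5,0,0,0,0,0,-4.5,0,0,0,0,0,-3.5,0,0,0,0,0]}}

```text
time: 28.45
position: [485.4, -283.0, 198.3]
tcp_rot: [0.0, 0.692, 0.722, 0.0]
wrist_force: [1.0, 1.1, -0.0]
gripper_width: 59.4
grip_force: 0.0
```

{"name": "play_rows", "arguments": {"deltas": [0,0,2,0,0,0,0,0,2,0,0,0,0,0,0,0,0,0,0,0,0,0,0,0]}}

```text
time: 28.85
position: [486.0, -279.9, 158.4]
tcp_rot: [-0.0, 0.691, 0.722, 0.0]
wrist_force: [0.4, -0.5, 0.1]
gripper_width: 59.9
grip_force: 0.0
```

```bash
python3 -c "
from h import *
near(486,-279.5,92.5,48)"
```

```text
[ 256  199   66   67 3458] [288.2 232.4] [64.2 66.8] [ 487.  -281.4   98. ]
pos [ 486.4 -280.1  158.9] yaw 92.52 tilt [ 0.001 -0.    -1.   ] F [1.3 0.4 1.2]
turn tool z 0.02 shift cm [-0.14  0.06 11.09]
```

{"name": "play_rows", "arguments": {"deltas": [-0.1,0,0,0,0,0,0,0,0,0,0,0,0,0,2,0,0,0,0,0,2,0,0,0,0,0,2,0,0,0,0,0,2,0,0,0,0,0,2,0,0,0,0,0,1,0,0,0,0,0,0,0,0,0,0,0,0,0,0,0]}}

```text
time: 29.9
position: [486.4, -281.3, 48.6]
tcp_rot: [0.0, 0.692, 0.722, 0.0]
wrist_force: [0.3, 0.7, 0.9]
gripper_width: 59.6
grip_force: 0.0
```

{"name": "play_rows", "arguments": {"deltas": [0,0,0,0,0,0,0,0,0,0,0,0,0,0,0,0,0,0,0,0,0,0,0,0,0,0,0,0,0,0,0,0,0,0,0,0], "claw": 1}}

```text
time: 30.5
position: [486.5, -281.5, 49.0]
tcp_rot: [0.001, 0.692, 0.722, 0.0]
wrist_force: [-1.0, 1.2, 7.2]
gripper_width: 39.3
grip_force: 34.7
```

{"name": "play_rows", "arguments": {"deltas": [0,0,-0.5,0,0,0,0,0,-1,0,0,0,0,0,-2,0,0,0,0,0,-2.5,0,0,0,0,0,-2.5,0,0,0,0,0,-2.5,0,0,0,0,0,-2.5,0,0,0,0,0,-2,0,0,0,0,0,0,0,0,0]}}

```text
time: 31.4
position: [487.1, -281.7, 206.5]
tcp_rot: [0.002, 0.692, 0.722, 0.0]
wrist_force: [1.0, -0.3, -1.1]
gripper_width: 39.6
grip_force: 35.5
```

```bash
python3 -c "
from h import *
go(472.2,134,165,98.3)"
```

```text
pos [ 487.1 -281.7  206.5] yaw 92.49 tilt [ 0.004 -0.003 -1.   ] F [ 1.  -0.3 -1.1]
turn tool z -5.81 shift cm [41.35  4.52  4.15]
```

{"name": "play_rows", "arguments": {"deltas": [0,0,0,0,0,-5.8,2.3,0.4,0,0,0,0,4,0.4,0,0,0,0,4,0.4,0,0,0,0,4,0.4,0,0,0,0,4,0.4,0,0,0,0,4,0.4,0,0,0,0,4,0.4,0,0,0,0,4,0.4,0,0,0,0,4,0.4,0,0,0,0,4,0.5,0,0,0,0,3,0.5,0,0,0,0]}}

```text
time: 32.6
position: [471.1, 136.5, 203.0]
tcp_rot: [0.0, 0.654, 0.757, 0.0]
wrist_force: [1.2, 0.2, -0.3]
gripper_width: 39.0
grip_force: 35.4
```

{"name": "play_rows", "arguments": {"deltas": [0,0,2,0,0,0,0,0,2,0,0,0,0,0,0,0,0,0,0,0,0,0,0,0]}}

```text
time: 33.0
position: [471.6, 134.1, 163.1]
tcp_rot: [-0.0, 0.654, 0.756, -0.0]
wrist_force: [0.6, 0.6, -0.8]
gripper_width: 39.8
grip_force: 35.5
```

```bash
python3 -c "
from h import *
go(472.2,134,50,98.3)"
```

```text
pos [471.6 134.1 163.1] yaw 98.3 tilt [-0.001  0.    -1.   ] F [ 0.6  0.6 -0.8]
turn tool z -0.0 shift cm [-0.02  0.05 11.31]
```

{"name": "play_rows", "arguments": {"deltas": [0,0,0.8,0,0,0,0,0,2,0,0,0,0,0,2,0,0,0,0,0,2,0,0,0,0,0,1.5,0,0,0,0,0,1.2,0,0,0,0,0,1,0,0,0,0,0,0.5,0,0,0,0,0,0.2,0,0,0,0,0,0.15,0,0,0,0,0,0.1,0,0,0,0,0,0,0,0,0]}}

```text
time: 34.2
position: [472.2, 134.3, 49.0]
tcp_rot: [0.0, 0.654, 0.756, 0.0]
wrist_force: [-2.2, -1.5, 6.4]
gripper_width: 39.4
grip_force: 36.3
```

{"name": "play_rows", "arguments": {"deltas": [0,0,0,0,0,0,0,0,0,0,0,0,0,0,0,0,0,0,0,0,0,0,0,0,0,0,-1,0,0,0,0,0,-2,0,0,0,0,0,-3,0,0,0,0,0,-4,0,0,0,0,0,-4,0,0,0,0,0,-4,0,0,0,0,0,-4,0,0,0,0,0,0,0,0,0], "claw": -0.4}}

```text
time: 35.4
position: [473.6, 135.3, 273.8]
tcp_rot: [0.002, 0.654, 0.756, 0.003]
wrist_force: [0.4, 0.3, -1.1]
gripper_width: 59.7
grip_force: 0.0
```

```bash
python3 - <<'E'
from h import *
d=snapshot("wrist"); e=snapshot("side")
for X in ((455,252.5,98.),(463.5,193.,98.),(472,134,98.)): caps(d,[proj(d,np.array(X))],th=62)
cv2.imwrite("pics/f.png",np.hstack([cv2.resize(d["frame"],(400,300)),cv2.resize(e["frame"][130:310,140:380],(400,300))])[:,:,::-1])
E
```

```text
[ 260   26   48   55 2116] [283.5  52.7] [47.5 54.9] [455.4 249.7  98. ]
[ 257  104   49   47 1796] [282.5 127. ] [46.4 47.5] [462.8 190.7  98. ]
[ 263  172   43   43 1505] [284. 193.] [42.9 43.4] [472.4 133.1  98. ]
```

View pics/f.png

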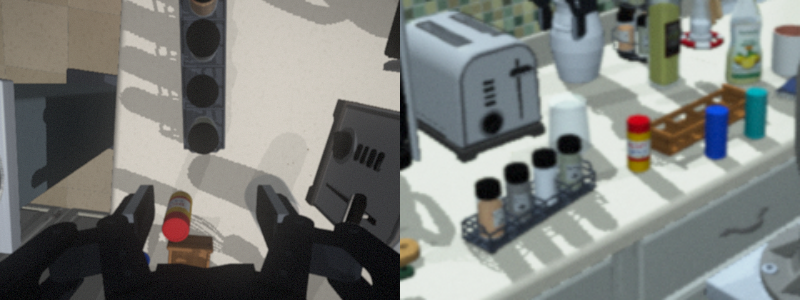

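All four jars stand upright in the steel rack, in the order chili, pepper, salt, herb from left to right. The wooden rack is empty and the red, blue and turquoise jars still stand where they were, so I hand in.

```bash
python3 -c "
from workcell import close_job
print(close_job())"
```

```text
the job is handed in; nothing more can be done
None
```

The four black-capped jars now stand upright in the steel rack in their original left-to-right order (chili, pepper, salt, herb); nothing else was moved, and the job is handed in.

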